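# Pack microscope objectives into their studded case

## Robot

A 6-joint arm with a two-finger parallel gripper is mounted at the origin on the work surface. World frame = base frame: x ahead of the robot, y to its left, z up, the work surface at z = 0. Lengths are in m, angles in rad, forces in N, time in s.
With the tool pointing down it reaches from about 0.325 to 0.9 m from the base axis. Payload 6.1 kg.
Tool frame: the origin (TCP) lies at the very end of the fingers, on their centre line; the grasp point (between the pads) lies 19 mm behind it; z points along the fingers, y is the line along which they close (so a half turn about z gives the same grasp; the last joint's range is limited). The gripper opens to 85 mm and grips with 20 to 120 N. Pads are 22 mm wide; open, the fingers measure 114 mm over their backs; the gripper's body (76 mm by 85 mm) begins 54 mm behind the grasp point. The pads swing forward as they close: fully open they stand 13 mm farther back than shut.
Start: joints at [0.985, 0.22, 1.526, -0, 1.395, -0.126], TCP at [0.277, 0.56, 0.231] pointing down, gripper open.
Joint ranges: [-2.98, 2.98], [-0.91, 2.08], [0.09, 2.57], [-1.24, 4.39], [0.2, 2.65], [-2.68, 2.68]. Speed limits (rad/s): [2.57, 2.57, 3.01, 3.14, 3.14, 3.14].

## Interface

Orientations are given as a unit quaternion [w, x, y, z].
In Python, from cell import observe, snapshot, job_done gives the robot as it stands. The module is installed in compiled form; this text tells all that it offers.
- The arm moves only by the tool apply_moves, never from a script. Its argument "moves" is one flat list of numbers, 5 for each row, row after row: the closure, from -1 (fully open) to 1 (shut), so that 0 is half open, then the shift along the world's x, y, z in units of 150 mm (1.0 is 150 mm), then the turn about the world's z in units of 180 degrees (1.0 is 180 degrees). A call has exactly 5 rows; each row shifts and turns the commanded pose from where the row before left it; what a row does not reach is not made up. A row lasts 1/8 s, in which the tool goes at most 62.5 mm and 10.7 degrees, less where a joint would pass 70% of its speed; a pose out of reach is approached as far as the arm can. A call with a number of a shift or a turn outside -1 to 1 is refused whole. A call with a gripper value outside its range is refused whole. The fingers move at their own pace and stop on an object; "newtons" is the grip in N (left out, the last holds). Time passes only in rows, so rows that do not move let the fingers close, or fill a call up. It gives the time, the measured TCP pose, the force, the opening and the grip force at its end, in the units of the state.
- observe(): the state, without advancing time (a new reading comes with each control period).
- snapshot(name): name is "scene" or "top" or "wrist"; returns a dict with "img" (384x512x3 uint8, red, green, blue), "mtx" (3x3 intrinsics, pixels), "cam_to_world" (4x4, takes a point from camera to world coordinates); the wrist camera has in their place "tool_from_camera" (4x4, takes a point from camera to tool coordinates, whose origin is the TCP and whose axes are the flange's). Camera axes: x right, y up, looking along -z (the intrinsics and any distortion apply to the point x, -y, -z); pixel columns grow to the right and rows downward; lengths in m; the calibration is good to about 2 mm. The wrist camera is an equidistant fisheye: a pixel r from the principal point sees the ray r / f radians off the axis. A picture is of the moment at which its call begins: read the wrist's pose just before it. There is no depth.
- job_done(): hands the job in; it is judged then, once.
The state is a dict: "time_s": time; "joints": joint angles; "joint_velocities": joint speeds; "joint_torque": joint torques, N m; "tool_pos": TCP position; "tcp_rot": TCP orientation; "force": force on the tool from outside, world axes, zero at the start; "moment": the same for the moment, N m; "opening": finger opening in m; "gripper_force": force on a finger pad.
Only numpy, scipy, OpenCV 4.12 (cv2) and the standard library are available. Lean on these libraries where they do the work, as an engineer would, in place of code of your own. Each camera call takes 0.05 s, during which the arm holds its last target. There are 200 camera calls.

## Task

Pack away the microscope objectives: swing the hasp off the catch, open the case's lid, and press every objective's holder block fully home on the studs of the case floor, one block to each seat. Then close the lid and swing the hasp back over the catch. Do not lift the lid while the hasp is over it, and leave the jar, the slide box and the dish where they are.

Things in the scene. Friction and masses are not known exactly. Their poses are not given: they have to be found in the camera images.
- case: Fixed grey case, outside 140 (x) by 260 (y) by 75 mm high without the lid, walls 5 mm, inner floor 8 mm above the bench. Origin under its centre; its z is up, its -x side is the front (hasp), its +x side has the lid hinge. The hasp is at y = -55 mm, the lid handle at y = +55 mm. Place and yaw vary.
- lid (a joint): Lid of the case, 8 mm thick, closed on top of the walls at 0 (rad), growing as its front edge rises, 1.9 at most; 1.57 is upright, its edge then 215 mm above the bench. Stiff hinge: it stays where it is left; about 4 N at the handle moves it.
- lid_hinge (a point): Point on the lid's hinge line (mid-length), on the case, 75 mm above the bench. Axes as the case; the hinge line is y.
- lid_handle (a point): Centre of the round steel handle bar on the lid, 40 mm long along the case's y, 12 mm thick. Lid closed: 120 mm in front (-x) of the hinge line, 38 mm above it, 30 mm above the lid's top; 20 mm behind the lid's front edge. Two 8 mm posts under it, 26 mm apart. It may be pinched by its ends and turns between the fingers as the lid swings. Axes turn with the lid.
- hasp (a joint): Steel hasp hinged on the case's front rim. 0 (rad): flat on the lid with its slot over the catch; grows as it swings up and out to the front, at most 2.8. Stays where it is left; under 1 N moves it.
- hasp_hinge (a point): Point on the hasp's hinge line, on the case, 87 mm above the bench, 6 mm in front of the case's front face. Axes as the case; the hinge line is y.
- hasp_bar (a point): Centre of the round finger bar at the hasp's free end, 30 mm long along the case's y, 12 mm thick. Hasp at 0: 50 mm behind (+x) the hasp's hinge and 22 mm above it, so 26 mm above the lid's top. The 20 mm wide hasp plate lies between hinge and bar. It may be pinched by its ends and turns between the fingers as the hasp swings. Axes turn with the hasp.
- seat1 (a point): Seat 1 of 4 in the case, on the inner floor: centre of 2 by 2 white studs (14 mm across, 10 mm high, 20 mm apart). Seats are 60 mm apart along the case's y, seat1 at -90 mm. Axes as the case. Two sprung bumps by the studs grip a block's skirt from inside: pressing it home takes 5 to 10 N, its weight does not do it.
- seat2 (a point): Seat 2 of 4 in the case, on the inner floor: centre of 2 by 2 white studs (14 mm across, 10 mm high, 20 mm apart). Seats are 60 mm apart along the case's y, seat1 at -90 mm. Axes as the case. As seat1.
- seat3 (a point): Seat 3 of 4 in the case, on the inner floor: centre of 2 by 2 white studs (14 mm across, 10 mm high, 20 mm apart). Seats are 60 mm apart along the case's y, seat1 at -90 mm. Axes as the case. As seat1.
- seat4 (a point): Seat 4 of 4 in the case, on the inner floor: centre of 2 by 2 white studs (14 mm across, 10 mm high, 20 mm apart). Seats are 60 mm apart along the case's y, seat1 at -90 mm. Axes as the case. As seat1.
- lens1_mid (a point): Objective 1 (2 to 4 present, alike, 0.11 to 0.21 kg): black block 46 by 46 by 20 mm, on it a steel barrel 26 across, 32 high, and a nose 19 across, 8 high. Point on the axis, half-way up, 30 mm over the underside; x, y square to the block. Hollow below, 37 by 37 inside, 11 deep: fits a seat's studs at any quarter turn. Home: point 30 mm over the seat; merely set on: 35 to 40 mm. Grip the barrel.
- lens2_mid (a point): Objective 2 (2 to 4 present, alike, 0.11 to 0.21 kg): black block 46 by 46 by 20 mm, on it a steel barrel 26 across, 32 high, and a nose 19 across, 8 high. Point on the axis, half-way up, 30 mm over the underside; x, y square to the block. Hollow below, 37 by 37 inside, 11 deep: fits a seat's studs at any quarter turn. Home: point 30 mm over the seat; merely set on: 35 to 40 mm. Grip the barrel.
- lens3_mid (a point): Objective 3 (2 to 4 present, alike, 0.11 to 0.21 kg): black block 46 by 46 by 20 mm, on it a steel barrel 26 across, 32 high, and a nose 19 across, 8 high. Point on the axis, half-way up, 30 mm over the underside; x, y square to the block. Hollow below, 37 by 37 inside, 11 deep: fits a seat's studs at any quarter turn. Home: point 30 mm over the seat; merely set on: 35 to 40 mm. Grip the barrel.
- lens4_mid (a point): Objective 4 (2 to 4 present, alike, 0.11 to 0.21 kg): black block 46 by 46 by 20 mm, on it a steel barrel 26 across, 32 high, and a nose 19 across, 8 high. Point on the axis, half-way up, 30 mm over the underside; x, y square to the block. Hollow below, 37 by 37 inside, 11 deep: fits a seat's studs at any quarter turn. Home: point 30 mm over the seat; merely set on: 35 to 40 mm. Grip the barrel.
- jar_mid (a point): Bystander: amber glass jar, 60 mm across, 70 mm high; point half-way up.
- slide_box_mid (a point): Bystander: blue plastic slide box, 80 by 110 by 32 mm; point half-way up.
- dish_mid (a point): Bystander: clear lidded dish, 90 mm across, 16 mm high; point half-way up.

How it is judged:
By the outcome, as a careful person would: the job done as asked, in the order asked, and still so for the second after the job is handed in, with the robot touching nothing.
Of lens1, lens2, lens3, lens4 only 2 to 4 are there at a start; the rules pass over those that are not, and their reading is None.
At some moment in a run one of lens1, lens2, lens3, lens4 may be knocked a few centimetres aside while the robot is not near it.
It also fails if it takes over 210 s, if anything falls off the work surface, if the arm or the gripper's body presses on something with over 40 N, if the wrist force passes 120 N, or if a joint passes its speed limit or range.

## Working session

There is one attempt and no reset: what is moved stays moved. The work goes in short steps, Python scripts to look and compute and a tool call to move; the robot and the scene stay as the last step left them, time stands still between calls to the robot, and variables do not carry over. Pictures are saved under pics/ and viewed, at most 14 in all, crops included, and the job is handed in when it is done.

Besides the shell and the picture viewer there is one more tool, called by a JSON object that holds its "name" and its "arguments". apply_moves: Moves the arm, as the interface text tells. Shifts and turns lie within -1 to 1; 1 stands for 150 mm of shift or 180 degrees of turn. Its arguments: {"type":"object","properties":{"moves":{"type":"array","items":{"type":"number","minimum":-1,"maximum":1}},"newtons":{"type":"number"}},"required":["moves"]}

```bash
mkdir -p pics
cat > h.py <<'E'
import numpy as np, cv2
from cell import observe, snapshot, job_done
def grab(n,name):
    s=snapshot(n); cv2.imwrite(f'pics/{name}.png',s['img'][:,:,::-1]); np.savez(f'pics/{name}.npz',**s); return s
def ray(s,u,v):
    K=s['mtx'];T=s['cam_to_world']
    d=np.array([(u-K[0,2])/K[0,0],-(v-K[1,2])/K[1,1],-1.]);return T[:3,3],T[:3,:3]@d
def atz(s,u,v,z):
    o,d=ray(s,u,v);return o+d*(z-o[2])/d[2]
def proj(s,P):
    T=np.linalg.inv(s['cam_to_world']);p=T[:3,:3]@np.asarray(P)+T[:3,3];K=s['mtx']
    return K[0,2]+K[0,0]*p[0]/-p[2],K[1,2]+K[1,1]*p[1]/p[2]
E
python3 - <<'E'
from h import *
a=grab('top','top0');b=grab('scene','scene0')
print(a['mtx'],a['cam_to_world'].round(3),b['mtx'],b['cam_to_world'].round(3));print(a.keys())
i=cv2.resize(a['img'],(800,600),interpolation=cv2.INTER_CUBIC)[:,:,::-1];cv2.imwrite('pics/top0b.png',i)
i=cv2.resize(b['img'],(800,600),interpolation=cv2.INTER_CUBIC)[:,:,::-1];cv2.imwrite('pics/scene0b.png',i)
o=observe();print(o)
E
```

```text
[[474.5925188    0.         256.02068229]
 [  0.         474.5925188  189.69592239]
 [  0.           0.           1.        ]] [[-0.002  0.986 -0.169  0.301]
 [-1.    -0.005 -0.016 -0.008]
 [-0.017  0.169  0.986  1.437]
 [ 0.     0.     0.     1.   ]] [[455.81067169   0.         262.10900074]
 [  0.         455.81067169 183.68923312]
 [  0.           0.           1.        ]] [[-0.043 -0.801  0.597  1.365]
 [ 0.999 -0.034  0.026  0.048]
 [-0.     0.598  0.802  1.25 ]
 [ 0.     0.     0.     1.   ]]
dict_keys(['img', 'mtx', 'cam_to_world'])
{'time_s': 0.1, 'joints': array([ 9.84896020e-01,  2.21189312e-01,  1.52746290e+00,  5.15211325e-06,
        1.39470126e+00, -1.26118940e-01]), 'joint_velocities': array([ 1.20522026e-03, -5.62744759e-06, -3.36376236e-03, -7.08070762e-04,
       -2.96183276e-04, -7.98832617e-04]), 'joint_torque': array([ 1.28484000e-03, -4.98240066e+01, -3.90549123e+01, -2.37506192e-04,
        5.69098527e-03, -5.98439306e-05]), 'tool_pos': array([0.27706175, 0.55964143, 0.23030047]), 'tcp_rot': array([-3.09231691e-04,  2.27871437e-01,  9.73690830e-01, -8.24318906e-04]), 'force': array([ 0.11820927,  0.53105559, -0.00095578]), 'moment': array([-0.01513047,  0.00955506,  0.02626573]), 'gripper_force': 0.0, 'opening': 0.08556556797506215}
```

View pics/top0b.png

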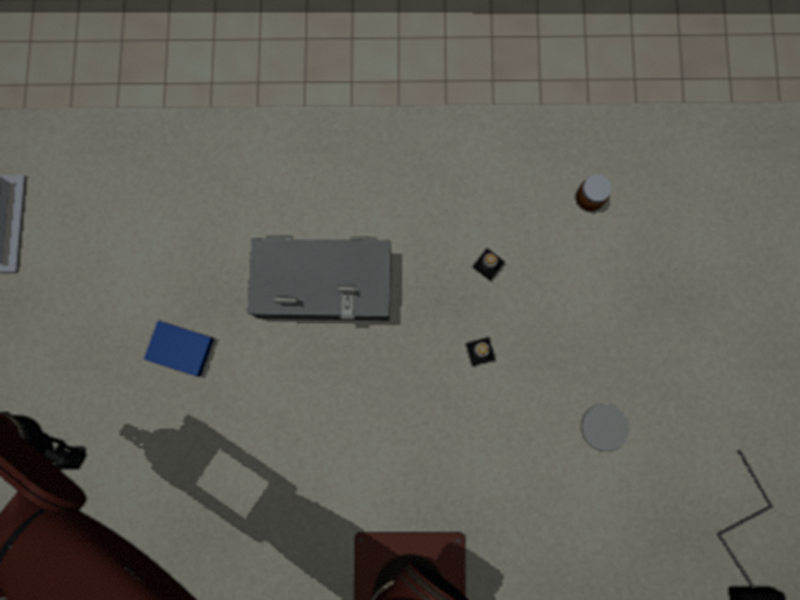

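View pics/scene0b.png

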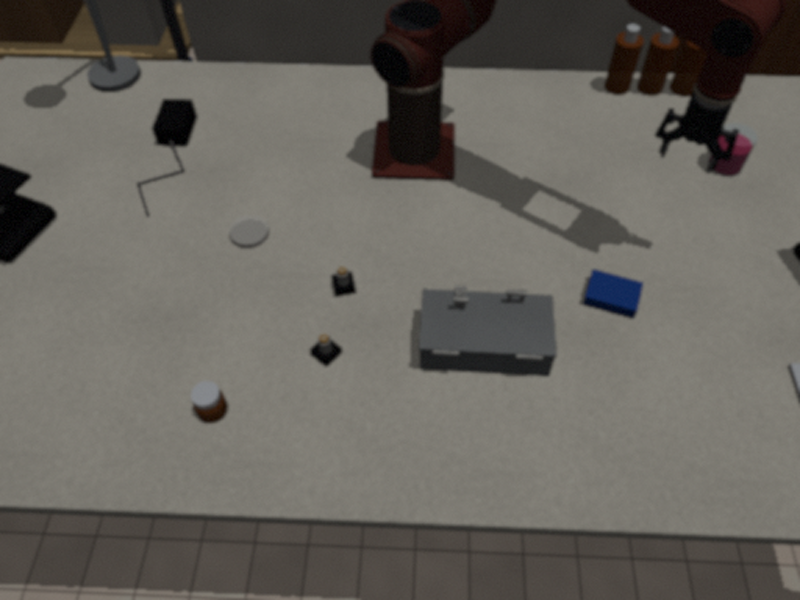

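The top view shows the case at (250–390, 238–320), with the handle at (286,300) and the hasp at (347,300). There are two objectives, at (489,263) and (481,350). The jar, slide box and dish are clear of them.

Run:
```python
from h import *
i=cv2.imread('pics/top0.png')[145:240,152:330];i=cv2.convertScaleAbs(i,alpha=1.8)
cv2.imwrite('pics/c1.png',cv2.resize(i,None,fx=4.4,fy=4.4,interpolation=cv2.INTER_CUBIC))
```

```text
(no output)
```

View pics/c1.png

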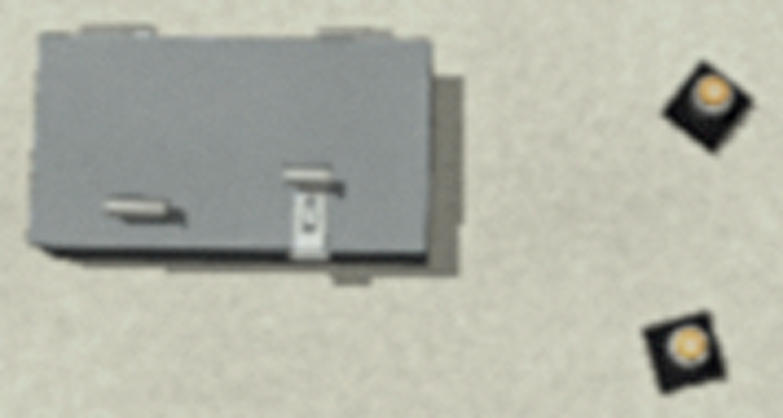

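The lid's top corners are at crop (40,33), (432,38), (430,250) and (31,243). The handle bar is at (137,208), the hasp bar at (309,176), and the lens noses at (712,91) and (689,345).

Run:
```python
from h import *
s=np.load('pics/top0.npz')
def q(n,u,v,z):
    p=atz(s,(u+.5)/4.4-.5+152,(v+.5)/4.4-.5+145,z);print(n,p.round(4));return p
bl=q('bl',40,33,.083);br=q('br',432,38,.083);fr=q('fr',430,250,.083);fl=q('fl',31,243,.083)
h=q('handle',137,208,.113);b=q('hbar',309,176,.109)
d=(bl-br)[:2];e=(fl-fr)[:2]
print(np.degrees(np.arctan2(-d[0],d[1])),np.degrees(np.arctan2(-e[0],e[1])),np.linalg.norm(d),np.linalg.norm(e))
d=(h-b)[:2];print(np.linalg.norm(d),'handle-bar expect (-58+... )',d, np.mean([bl,br,fr,fl],0))
for c,n in (((712,91),'A'),((689,345),'B')): q(n,*c,.06)
for c in [(704,61),(752,102),(715,153),(663,111)]: q('Ab',*c,.02)
for c in [(642,327),(709,312),(726,379),(662,393)]: q('Bb',*c,.02)
```

```text
bl [0.6466 0.2947 0.083 ]
br [0.6416 0.0322 0.083 ]
fr [0.4988 0.0335 0.083 ]
fl [0.5045 0.2961 0.083 ]
handle [0.5225 0.2215 0.113 ]
hbar [0.5437 0.1111 0.109 ]
-1.0891062666451454 -1.2529793857205556 0.2625258825614942 0.26265101521287615
0.11245255328183001 handle-bar expect (-58+... ) [-0.02117005  0.11044187] [0.57285344 0.16411723 0.083     ]
A [ 0.6095 -0.1558  0.06  ]
B [ 0.4381 -0.1369  0.06  ]
Ab [ 0.6399 -0.155   0.02  ]
Ab [ 0.6106 -0.1876  0.02  ]
Ab [ 0.5747 -0.1612  0.02  ]
Ab [ 0.6045 -0.1259  0.02  ]
Bb [ 0.4544 -0.1089  0.02  ]
Bb [ 0.4645 -0.1547  0.02  ]
Bb [ 0.4189 -0.1652  0.02  ]
Bb [ 0.4095 -0.1217  0.02  ]
```

{"name": "apply_moves", "arguments": {"moves": [-1, 0.06, -0.1, 0, 0.01, -1, 0.12, -0.2, 0, 0.01, -1, 0.12, -0.2, 0, 0.01, -1, 0.12, -0.2, -0.03, 0.01, -1, 0.12, -0.2, -0.03, 0.01], "newtons": 30}}

```text
time_s: 0.72
tool_pos: [0.3586, 0.4239, 0.2218]
tcp_rot: [-0.0, 0.15, 0.989, -0.0]
force: [0.1, 1.0, 0.5]
opening: 0.0855
gripper_force: 0.0
```

{"name": "apply_moves", "arguments": {"moves": [-1, 0.12, -0.2, -0.03, 0.01, -1, 0.12, -0.2, -0.03, 0.01, -1, 0.12, -0.2, -0.03, 0.01, -1, 0.12, -0.2, -0.03, 0.01, -1, 0.12, -0.2, -0.03, 0.01]}}

```text
time_s: 1.35
tool_pos: [0.4485, 0.2739, 0.1992]
tcp_rot: [-0.0, 0.072, 0.997, -0.0]
force: [0.5, -0.1, 0.8]
opening: 0.0858
gripper_force: 0.0
```

{"name": "apply_moves", "arguments": {"moves": [-1, 0.12, -0.2, -0.03, 0.01, -1, 0.12, -0.2, -0.03, 0.01, -1, 0.12, -0.2, -0.03, 0.01, -1, 0.12, -0.2, -0.03, 0.01, -1, 0.06, -0.1, 0, 0]}}

```text
time_s: 1.98
tool_pos: [0.5294, 0.1387, 0.181]
tcp_rot: [-0.001, 0.011, 1.0, -0.0]
force: [-0.2, 0.2, 0.5]
opening: 0.0853
gripper_force: 0.0
```

{"name": "apply_moves", "arguments": {"moves": [-1, 0.0, 0, 0, 0, -1, 0, 0, 0, 0, -1, 0, 0, 0, 0, -1, 0, 0, 0, 0, -1, 0, 0, 0, 0]}}

```text
time_s: 2.6
tool_pos: [0.5292, 0.1405, 0.1819]
tcp_rot: [0.0, 0.01, 1.0, 0.0]
force: [0.0, -0.3, 0.1]
opening: 0.0852
gripper_force: 0.0
```

Run:
```python
from h import *
from scipy.spatial.transform import Rotation as R
o=observe();print(o['tool_pos'],o['joints'],R.from_quat(o['tcp_rot'],scalar_first=True).as_matrix()[:,1])
s=grab('wrist','w1');print(s['mtx'],s['tool_from_camera'].round(4))
cv2.imwrite('pics/w1b.png',cv2.convertScaleAbs(cv2.resize(s['img'],(800,600))[:,:,::-1],alpha=1.6))
```

```text
[0.52920389 0.14049967 0.18189868] [ 1.15439076e-01  7.66436792e-02  1.78192745e+00  2.91481495e-05
  1.28288999e+00 -1.43603536e+00] [1.93289566e-02 9.99813177e-01 4.53686414e-05]
[[297.31863964   0.         251.47097463]
 [  0.         297.31863964 190.03847202]
 [  0.           0.           1.        ]] [[ 2.000e-04  9.622e-01  2.724e-01  6.960e-02]
 [ 1.000e+00  1.000e-04 -1.000e-03 -6.000e-04]
 [-1.000e-03  2.724e-01 -9.622e-01 -1.412e-01]
 [ 0.000e+00  0.000e+00  0.000e+00  1.000e+00]]
```

View pics/w1b.png

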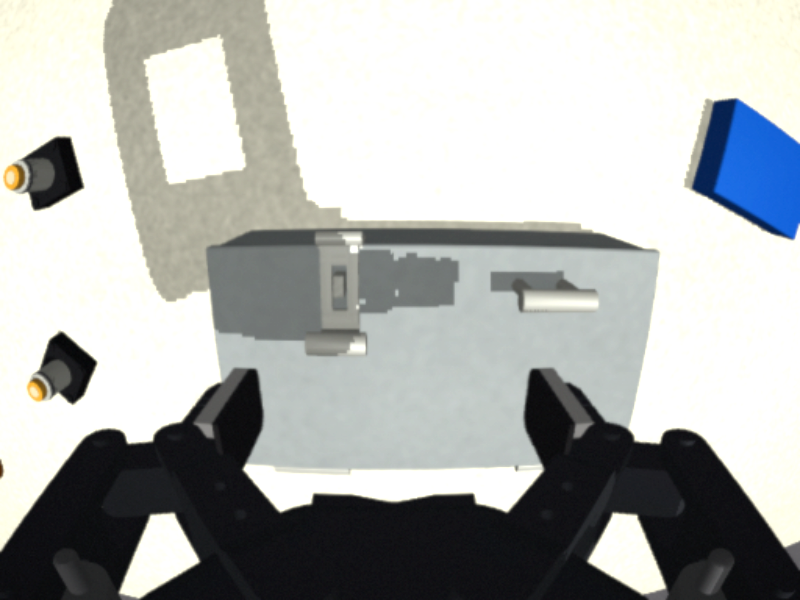

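In the wrist view the hasp bar is at (336,344), the handle at (559,300), the hasp plate on the lid around (338,285), and the lid's front corners at (208,246) and (657,250). The objectives' noses are at (14,178) and (38,389).

```bash
cat >> h.py <<'E'
from scipy.spatial.transform import Rotation as R
def wray(s,o,u,v):
    K=s['mtx'];d=np.array([(u-K[0,2])/K[0,0],(v-K[1,2])/K[1,1]]);r=np.hypot(*d)
    c=np.array([d[0]/r*np.sin(r),-d[1]/r*np.sin(r),-np.cos(r)])
    T=s['tool_from_camera'];Rt=R.from_quat(o['tcp_rot'],scalar_first=True).as_matrix()
    return Rt@T[:3,3]+o['tool_pos'],Rt@T[:3,:3]@c
def watz(s,o,u,v,z):
    p,d=wray(s,o,u,v);return p+d*(z-p[2])/d[2]
E
python3 - <<'E'
from h import *
s=np.load('pics/w1.npz');o=observe()
for n,u,v,z in [('hbar',336,344,.109),('handle',559,300,.113),('fl',208,246,.083),('fr',657,250,.083),('bl',228,466,.083),('bR',628,466,.083),('B',14,178,.06),('A',38,389,.06)]:
    print(n,watz(s,o,u*.64,v*.64,z).round(4))
E
```

```text
hbar [0.544  0.1114 0.109 ]
handle [0.5223 0.2219 0.113 ]
fl [0.4964 0.0387 0.083 ]
fr [0.502  0.2957 0.083 ]
bl [0.642  0.0284 0.083 ]
bR [0.6544 0.303  0.083 ]
B [ 0.4397 -0.1312  0.06  ]
A [ 0.6058 -0.1485  0.06  ]
```

{"name": "apply_moves", "arguments": {"moves": [-1, 0.05, -0.1, 0, 0, -1, 0.05, -0.097, -0.1, 0, -1, 0, 0, -0.2, 0, -1, 0, 0, -0.2, 0, -1, 0, 0, -0.12, 0]}}

```text
time_s: 3.28
tool_pos: [0.5433, 0.1093, 0.086]
tcp_rot: [-0.002, 0.011, 1.0, -0.0]
force: [-0.1, -0.3, 0.1]
opening: 0.0854
gripper_force: 0.0
```

{"name": "apply_moves", "arguments": {"moves": [-0.5, 0, 0, 0, 0, 1, 0, 0, 0, 0, 1, 0, 0, 0, 0, 1, 0, 0, 0, 0, 1, 0, 0, 0, 0]}}

```text
time_s: 3.9
tool_pos: [0.5458, 0.1117, 0.0904]
tcp_rot: [0.002, 0.01, 1.0, 0.001]
force: [1.6, 5.5, 0.8]
opening: 0.0291
gripper_force: 30.6
```

{"name": "apply_moves", "arguments": {"moves": [1, 0, 0, 0, 0, 1, 0, 0, 0, 0, 1, 0, 0, 0, 0, 1, 0, 0, 0, 0, 1, 0, 0, 0, 0]}}

```text
time_s: 4.53
tool_pos: [0.5457, 0.1117, 0.0904]
tcp_rot: [0.002, 0.01, 1.0, 0.001]
force: [1.6, 5.0, 1.4]
opening: 0.0295
gripper_force: 30.6
```

```bash
cat > arc.py <<'E'
import numpy as np
def arc(r,a0,a1,n,tag,sgn):
    # sgn -1: front is -x (lid: angle from -x), +1 hasp: from +x
    a=np.linspace(a0,a1,n+1);p=np.c_[sgn*r*np.cos(a),r*np.sin(a)];d=np.diff(p,axis=0)/.15
    acc=np.zeros(2);print(tag)
    for i,q in enumerate(np.cumsum(d,0)):
        s=np.round(q-acc,2);acc+=s;print(i%5,s[0],round(-s[0]*.02,3),s[1])
E
python3 - <<'E'
from arc import *
arc(np.hypot(50,22)/1000,.4145,.4145+2.2,15,'hasp',1)
arc(np.hypot(120,38)/1000,.3067,.3067+1.72,25,'lid',-1)
E
```

```text
hasp
0 -0.03 0.001 0.05
1 -0.03 0.001 0.04
2 -0.03 0.001 0.04
3 -0.05 0.001 0.03
4 -0.04 0.001 0.03
0 -0.05 0.001 0.01
1 -0.06 0.001 0.01
2 -0.05 0.001 0.01
3 -0.05 0.001 -0.01
4 -0.05 0.001 -0.01
0 -0.05 0.001 -0.02
1 -0.05 0.001 -0.03
2 -0.04 0.001 -0.03
3 -0.04 0.001 -0.04
4 -0.03 0.001 -0.04
lid
0 0.02 -0.0 0.05
1 0.02 -0.0 0.06
2 0.03 -0.001 0.05
3 0.03 -0.001 0.05
4 0.03 -0.001 0.04
0 0.04 -0.001 0.05
1 0.04 -0.001 0.04
2 0.04 -0.001 0.04
3 0.05 -0.001 0.04
4 0.04 -0.001 0.03
0 0.05 -0.001 0.03
1 0.05 -0.001 0.03
2 0.06 -0.001 0.02
3 0.05 -0.001 0.02
4 0.06 -0.001 0.01
0 0.05 -0.001 0.01
1 0.06 -0.001 0.01
2 0.06 -0.001 0.01
3 0.06 -0.001 -0.0
4 0.05 -0.001 -0.01
0 0.06 -0.001 -0.01
1 0.06 -0.001 -0.01
2 0.05 -0.001 -0.02
3 0.06 -0.001 -0.02
4 0.05 -0.001 -0.02
```

{"name": "apply_moves", "arguments": {"moves": [1, -0.03, 0.001, 0.05, 0, 1, -0.03, 0.001, 0.04, 0, 1, -0.03, 0.001, 0.04, 0, 1, -0.05, 0.001, 0.03, 0, 1, -0.04, 0.001, 0.03, 0]}}

```text
time_s: 5.15
tool_pos: [0.5173, 0.1123, 0.1177]
tcp_rot: [0.001, 0.01, 1.0, 0.001]
force: [0.8, 5.9, -7.4]
opening: 0.0297
gripper_force: 30.1
```

{"name": "apply_moves", "arguments": {"moves": [1, -0.05, 0.001, 0.01, 0, 1, -0.06, 0.001, 0.01, 0, 1, -0.05, 0.001, 0.01, 0, 1, -0.05, 0.001, -0.01, 0, 1, -0.05, 0.001, -0.01, 0]}}

```text
time_s: 5.78
tool_pos: [0.4808, 0.113, 0.1212]
tcp_rot: [0.003, 0.01, 1.0, 0.001]
force: [4.5, 5.9, 2.6]
opening: 0.0292
gripper_force: 30.9
```

{"name": "apply_moves", "arguments": {"moves": [1, -0.05, 0.001, -0.02, 0, 1, -0.05, 0.001, -0.03, 0, 1, -0.04, 0.001, -0.03, 0, 1, -0.04, 0.001, -0.04, 0, 1, -0.03, 0.001, -0.04, 0]}}

```text
time_s: 6.4
tool_pos: [0.4483, 0.1137, 0.0969]
tcp_rot: [0.002, 0.01, 1.0, 0.001]
force: [0.6, 5.7, 4.5]
opening: 0.0291
gripper_force: 33.9
```

{"name": "apply_moves", "arguments": {"moves": [1, 0, 0, 0, 0, -1, 0, 0, 0, 0, -1, 0, 0, 0, 0, -1, 0, 0, 0, 0, -1, 0, 0, 0, 0]}}

```text
time_s: 7.02
tool_pos: [0.4468, 0.1126, 0.0947]
tcp_rot: [-0.0, 0.01, 1.0, -0.0]
force: [0.0, 0.0, 0.4]
opening: 0.0852
gripper_force: 0.0
```

{"name": "apply_moves", "arguments": {"moves": [-1, 0, 0, 0.2, 0, -1, 0, 0, 0.27, 0, -1, 0.1, 0.14, 0, 0, -1, 0.13, 0.19, 0, 0, -1, 0.13, 0.19, 0, 0]}}

```text
time_s: 7.65
tool_pos: [0.5015, 0.1914, 0.1654]
tcp_rot: [0.0, 0.01, 1.0, -0.0]
force: [0.9, 0.2, 0.5]
opening: 0.0857
gripper_force: 0.0
```

{"name": "apply_moves", "arguments": {"moves": [-1, 0.1, 0.14, 0, 0, -1, 0.043, 0.067, 0, 0, -1, 0, 0, -0.17, 0, -1, 0, 0, -0.2, 0, -1, 0, 0, -0.1, 0]}}

```text
time_s: 8.28
tool_pos: [0.5209, 0.2211, 0.0928]
tcp_rot: [-0.002, 0.01, 1.0, -0.001]
force: [-0.6, -0.8, 0.5]
opening: 0.0855
gripper_force: 0.0
```

{"name": "apply_moves", "arguments": {"moves": [-1, 0, 0, 0, 0, 1, 0, 0, 0, 0, 1, 0, 0, 0, 0, 1, 0, 0, 0, 0, 1, 0, 0, 0, 0], "newtons": 50}}

```text
time_s: 8.9
tool_pos: [0.5231, 0.2224, 0.0963]
tcp_rot: [0.001, 0.01, 1.0, 0.001]
force: [-1.1, 1.3, 6.4]
opening: 0.0388
gripper_force: 50.0
```

Run:
```python
from h import *
o=observe();print(o['tool_pos'],o['opening'],o['gripper_force'],o['force'])
s=grab('wrist','w2');
cv2.imwrite('pics/w2b.png',cv2.convertScaleAbs(cv2.resize(s['img'],(800,600))[:,:,::-1],alpha=1.6))
```

```text
[0.52310678 0.22239708 0.09628453] 0.03881536996103828 50.00205159187317 [-1.07526016  1.32031739  6.4033695 ]
```

View pics/w2b.png

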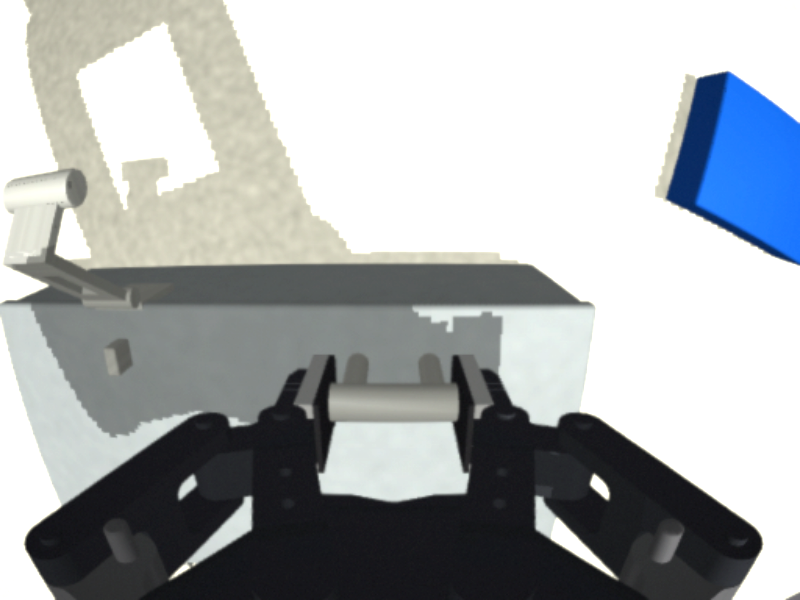

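The hasp stands out to the front (40,190), clear of the lid, and the handle (395,403) is pinched squarely by its ends. Next I open the lid.

{"name": "apply_moves", "arguments": {"moves": [1, 0.02, 0, 0.05, 0, 1, 0.02, 0, 0.06, 0, 1, 0.03, -0.001, 0.05, 0, 1, 0.03, -0.001, 0.05, 0, 1, 0.03, -0.001, 0.04, 0]}}

```text
time_s: 9.57
tool_pos: [0.5407, 0.2219, 0.1316]
tcp_rot: [-0.002, 0.01, 1.0, 0.0]
force: [-1.5, 5.2, -6.5]
opening: 0.0384
gripper_force: 51.0
```

{"name": "apply_moves", "arguments": {"moves": [1, 0.04, -0.001, 0.05, 0, 1, 0.04, -0.001, 0.04, 0, 1, 0.04, -0.001, 0.04, 0, 1, 0.05, -0.001, 0.04, 0, 1, 0.04, -0.001, 0.03, 0]}}

```text
time_s: 10.2
tool_pos: [0.5717, 0.2213, 0.1613]
tcp_rot: [-0.002, 0.01, 1.0, 0.0]
force: [-1.4, 5.9, -7.6]
opening: 0.0385
gripper_force: 50.9
```

{"name": "apply_moves", "arguments": {"moves": [1, 0.05, -0.001, 0.03, 0, 1, 0.05, -0.001, 0.03, 0, 1, 0.06, -0.001, 0.02, 0, 1, 0.05, -0.001, 0.02, 0, 1, 0.06, -0.001, 0.01, 0]}}

```text
time_s: 10.82
tool_pos: [0.6121, 0.2205, 0.1791]
tcp_rot: [-0.002, 0.01, 1.0, 0.0]
force: [-8.0, 2.0, 6.3]
opening: 0.0386
gripper_force: 51.0
```

{"name": "apply_moves", "arguments": {"moves": [1, 0.05, -0.001, 0.01, 0, 1, 0.06, -0.001, 0.01, 0, 1, 0.06, -0.001, 0.01, 0, 1, 0.06, -0.001, 0, 0, 1, 0.05, -0.001, -0.01, 0]}}

```text
time_s: 11.45
tool_pos: [0.6554, 0.2196, 0.1831]
tcp_rot: [-0.001, 0.01, 1.0, 0.0]
force: [-3.8, 2.6, 6.9]
opening: 0.0382
gripper_force: 49.7
```

{"name": "apply_moves", "arguments": {"moves": [1, 0.06, -0.001, -0.01, 0, 1, 0.06, -0.001, -0.01, 0, 1, 0.05, -0.001, -0.02, 0, 1, 0.06, -0.001, -0.02, 0, 1, 0.05, -0.001, -0.02, 0]}}

```text
time_s: 12.08
tool_pos: [0.6992, 0.2187, 0.1722]
tcp_rot: [0.002, 0.01, 1.0, 0.0]
force: [-1.4, 3.4, 6.2]
opening: 0.0381
gripper_force: 49.3
```

{"name": "apply_moves", "arguments": {"moves": [1, 0, 0, 0, 0, -1, 0, 0, 0, 0, -1, 0, 0, 0, 0, -1, 0, 0, 0, 0, -1, 0, 0, 0, 0]}}

```text
time_s: 12.7
tool_pos: [0.6976, 0.2182, 0.1695]
tcp_rot: [-0.0, 0.01, 1.0, -0.0]
force: [-0.3, 0.1, 0.2]
opening: 0.0855
gripper_force: 0.0
```

Run:
```python
from h import *
a=grab('top','top1')
i=cv2.resize(a['img'],(800,600),interpolation=cv2.INTER_CUBIC)[:,:,::-1];cv2.imwrite('pics/top1b.png',cv2.convertScaleAbs(i,alpha=1.5))
```

```text
(no output)
```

View pics/top1b.png

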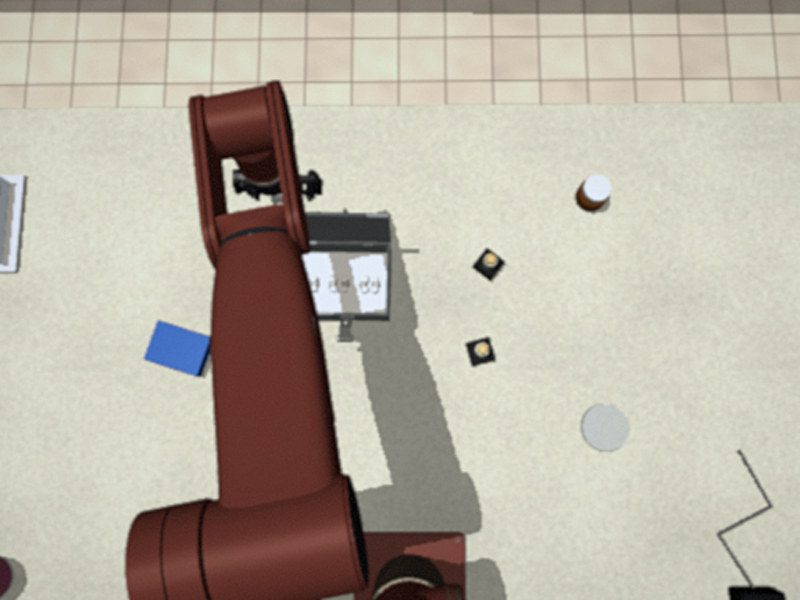

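The lid is open at about 1.7, the studs are visible at (310–380, 285), and the lenses haven't moved. I'll retreat upward and look into the case from above.

{"name": "apply_moves", "arguments": {"moves": [-1, 0, 0, 0.17, 0, -1, 0, 0, 0.25, 0, -1, 0, 0, 0.25, 0, -1, 0, 0, 0.2, 0, -1, -0.15, -0.08, 0, 0]}}

```text
time_s: 13.38
tool_pos: [0.6771, 0.2069, 0.3043]
tcp_rot: [0.003, 0.01, 1.0, 0.001]
force: [-0.1, -0.1, 0.0]
opening: 0.0853
gripper_force: 0.0
```

{"name": "apply_moves", "arguments": {"moves": [-1, -0.2, -0.11, 0, 0, -1, -0.2, -0.11, -0.1, 0, -1, -0.103, -0.053, -0.2, 0, -1, 0, 0, -0.1, 0, -1, 0, 0, 0, 0]}}

```text
time_s: 14.0
tool_pos: [0.5996, 0.1655, 0.2391]
tcp_rot: [-0.001, 0.01, 1.0, -0.0]
force: [-0.4, 1.4, -0.5]
opening: 0.0853
gripper_force: 0.0
```

{"name": "apply_moves", "arguments": {"moves": [-1, 0, 0, 0, 0, -1, 0, 0, 0, 0, -1, 0, 0, 0, 0, -1, 0, 0, 0, 0, -1, 0, 0, 0, 0]}}

```text
time_s: 14.62
tool_pos: [0.5999, 0.1655, 0.2404]
tcp_rot: [0.0, 0.01, 1.0, 0.0]
force: [0.2, 0.4, 0.5]
opening: 0.085
gripper_force: 0.0
```

Run:
```python
from h import *
import json
o=observe();print(o['tool_pos'],o['joint_velocities'].max())
s=grab('wrist','w3');np.savez('pics/w3o.npz',tool_pos=o['tool_pos'],tcp_rot=o['tcp_rot'])
cv2.imwrite('pics/w3b.png',cv2.resize(s['img'],(800,600),interpolation=cv2.INTER_CUBIC)[:,:,::-1])
```

```text
[0.59989062 0.16545743 0.24039653] 0.0010721970655706448
```

View pics/w3b.png

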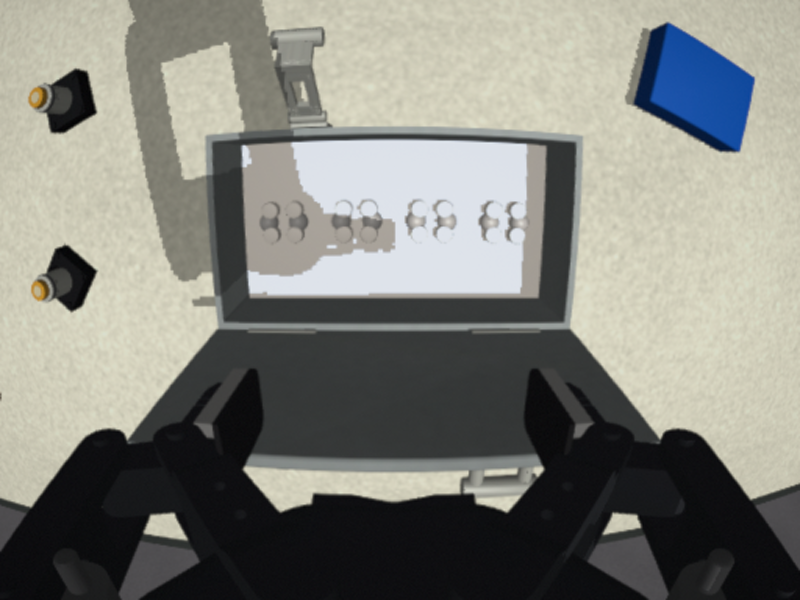

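The studs of the four seats are visible at v≈208 and 236, with seat centres at u≈283, 356, 432 and 503. I'll zoom in for precision.

Run:
```python
from h import *
i=cv2.imread('pics/w3.png')[115:165,205:300]
cv2.imwrite('pics/c3.png',cv2.resize(i,None,fx=8,fy=8,interpolation=cv2.INTER_CUBIC))
```

```text
(no output)
```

View pics/c3.png

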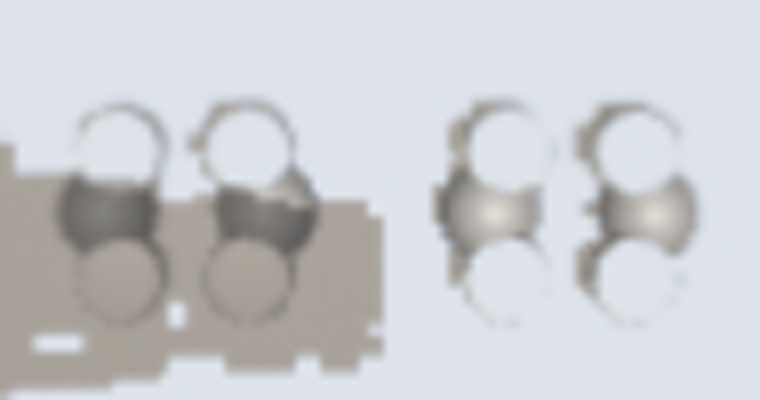

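Stud-top centres in the crop are (120,148), (250,148), (118,280), (248,280) for seat 2, and (508,148), (638,150), (508,282), (637,282) for seat 3.

Run:
```python
from h import *
s=np.load('pics/w3.npz');o=np.load('pics/w3o.npz')
c=[]
for L in ([(120,148),(250,148),(118,280),(248,280)],[(508,148),(638,150),(508,282),(637,282)]):
    P=np.array([watz(s,o,(u+.5)/8-.5+205,(v+.5)/8-.5+115,.018) for u,v in L]);c.append(P.mean(0));print(P[:,:2].round(4),P.mean(0).round(4))
d=c[1]-c[0];print(d,np.degrees(np.arctan2(-d[0],d[1])))
for n,u,v in (('B',38,98),('A',40,290)): print(n,watz(s,o,u*.64,v*.64,.06).round(4))
t=np.load('pics/top0.npz');print('stud scale check spacing 20')
```

```text
[[0.56   0.1269]
 [0.5606 0.1469]
 [0.5805 0.1259]
 [0.581  0.146 ]] [0.5705 0.1364 0.018 ]
[[0.5613 0.1862]
 [0.5618 0.2062]
 [0.5821 0.186 ]
 [0.5824 0.206 ]] [0.5719 0.1961 0.018 ]
[ 1.41305732e-03  5.97074012e-02 -1.38777878e-17] -1.3557299172763064
B [ 0.4408 -0.1313  0.06  ]
A [ 0.6086 -0.1506  0.06  ]
stud scale check spacing 20
```

{"name": "apply_moves", "arguments": {"moves": [-1, 0, -0.15, 0, -0.02, -1, 0, -0.23, 0, -0.02, -1, 0, -0.23, 0, -0.02, -1, 0, -0.23, 0, -0.02, -1, 0, -0.23, 0, -0.02]}}

```text
time_s: 15.3
tool_pos: [0.5995, 0.0025, 0.2404]
tcp_rot: [0.0, 0.169, 0.986, -0.0]
force: [0.4, -0.2, 0.4]
opening: 0.0855
gripper_force: 0.0
```

{"name": "apply_moves", "arguments": {"moves": [-1, 0.01, -0.23, 0, -0.02, -1, 0.01, -0.23, -0.1, -0.02, -1, 0.01, -0.23, -0.2, -0.02, -1, 0.01, -0.23, -0.2, -0.02, -1, 0, -0.12, -0.1, -0.033]}}

```text
time_s: 15.92
tool_pos: [0.6041, -0.1538, 0.1481]
tcp_rot: [-0.001, 0.341, 0.94, -0.0]
force: [0.3, 0.5, 0.2]
opening: 0.0853
gripper_force: 0.0
```

{"name": "apply_moves", "arguments": {"moves": [-1, 0, 0, 0, 0, -1, 0, 0, 0, 0, -1, 0, 0, 0, 0, -1, 0, 0, 0, 0, -1, 0, 0, 0, 0]}}

```text
time_s: 16.55
tool_pos: [0.6061, -0.1506, 0.1508]
tcp_rot: [0.0, 0.337, 0.941, -0.0]
force: [0.2, -0.5, -0.7]
opening: 0.0858
gripper_force: 0.0
```

Run:
```python
from h import *
o=observe();print(o['tool_pos'],R.from_quat(o['tcp_rot'],scalar_first=True).as_matrix()[:2,1])
s=grab('wrist','w4');np.savez('pics/w4o.npz',tool_pos=o['tool_pos'],tcp_rot=o['tcp_rot'])
cv2.imwrite('pics/w4b.png',cv2.convertScaleAbs(cv2.resize(s['img'],(800,600),interpolation=cv2.INTER_CUBIC)[:,:,::-1],alpha=1.4))
```

```text
[ 0.60611821 -0.15060518  0.1507926 ] [0.63509938 0.77243041]
```

View pics/w4b.png

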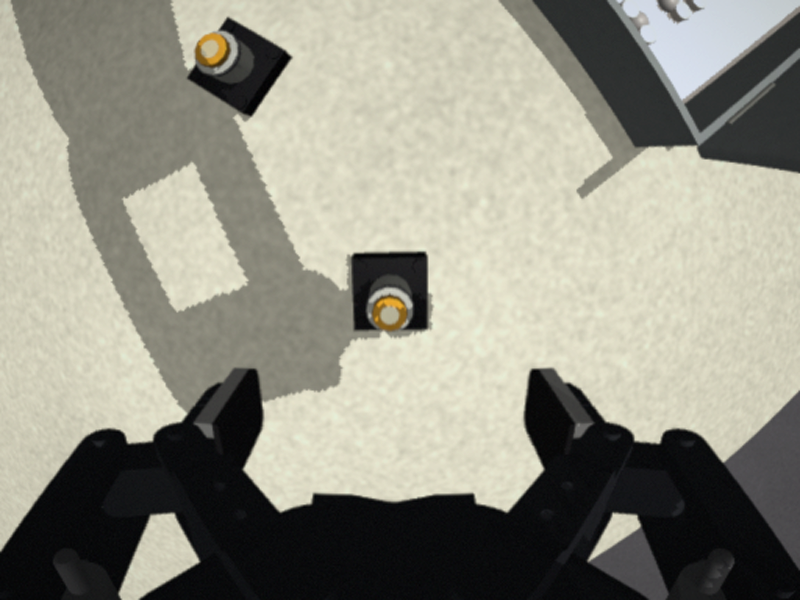

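Objective A is in the middle of the view: nose top at (389,315), block-top corners at (353,254), (427,252), (429,329) and (355,329). It is nearly square to the gripper. Objective B is at upper left, nose (213,48).

Run:
```python
from h import *
s=np.load('pics/w4.npz');o=np.load('pics/w4o.npz')
f=lambda u,v,z:watz(s,o,u*.64,v*.64,z)[:2]
print('noseA',f(389,315,.06),'noseB',f(212,48,.06))
P=np.array([f(*c,.02) for c in [(353,254),(427,252),(429,329),(355,329)]]);print(P.round(4),P.mean(0))
e=np.roll(P,-1,0)-P;print(np.degrees(np.arctan2(e[:,1],e[:,0]))%90)
Q=np.array([f(*c,.02) for c in [(228,18),(291,56),(250,116),(189,76)]]);print(Q.mean(0))
e=np.roll(Q,-1,0)-Q;print(np.degrees(np.arctan2(e[:,1],e[:,0]))%90)
```

```text
noseA [ 0.60930478 -0.15669229] noseB [ 0.43989059 -0.13612249]
[[ 0.5761 -0.1575]
 [ 0.6032 -0.1227]
 [ 0.6421 -0.1518]
 [ 0.6128 -0.1874]] [ 0.60855103 -0.15486022]
[52.12302122 53.16749294 50.56470948 50.78553196]
[ 0.4420875  -0.13610667]
[14.62866388 15.23637165 14.46940081 14.96264922]
```

{"name": "apply_moves", "arguments": {"moves": [-1, 0.02, -0.036, -0.1, 0.004, -1, 0, 0, -0.2, 0, -1, 0, 0, -0.23, 0, -1, 0, 0, -0.2, 0, -1, 0, 0, -0.103, 0]}}

```text
time_s: 17.23
tool_pos: [0.6071, -0.1561, 0.0221]
tcp_rot: [-0.002, 0.332, 0.943, 0.0]
force: [-0.1, -0.1, -0.5]
opening: 0.0853
gripper_force: 0.0
```

{"name": "apply_moves", "arguments": {"moves": [-1, 0, 0, 0, 0, -1, 0, 0, 0, 0, 1, 0, 0, 0, 0, 1, 0, 0, 0, 0, 1, 0, 0, 0, 0], "newtons": 60}}

```text
time_s: 17.85
tool_pos: [0.6092, -0.1566, 0.0259]
tcp_rot: [0.0, 0.332, 0.943, -0.0]
force: [0.4, -0.3, -0.2]
opening: 0.0321
gripper_force: 0.0
```

{"name": "apply_moves", "arguments": {"moves": [1, 0, 0, 0, 0, 1, 0, 0, 0, 0, 1, 0, 0, 0, 0, 1, 0, 0, 0.03, 0, 1, 0, 0, 0.05, 0]}}

```text
time_s: 18.48
tool_pos: [0.6078, -0.1561, 0.0365]
tcp_rot: [-0.001, 0.332, 0.943, 0.0]
force: [0.5, 0.1, -1.6]
opening: 0.0241
gripper_force: 58.9
```

Run:
```python
from h import *
o=observe();print(o['tool_pos'],o['opening'],o['gripper_force'])
s=grab('wrist','w5');np.savez('pics/w5o.npz',tool_pos=o['tool_pos'],tcp_rot=o['tcp_rot'])
i=s['img'][180:384,140:370];cv2.imwrite('pics/w5b.png',cv2.convertScaleAbs(cv2.resize(i,None,fx=2.9,fy=2.9,interpolation=cv2.INTER_CUBIC)[:,:,::-1],alpha=1.6))
```

```text
[ 0.60782911 -0.15607464  0.03651295] 0.024077185195569374 58.88496994972229
```

View pics/w5b.png

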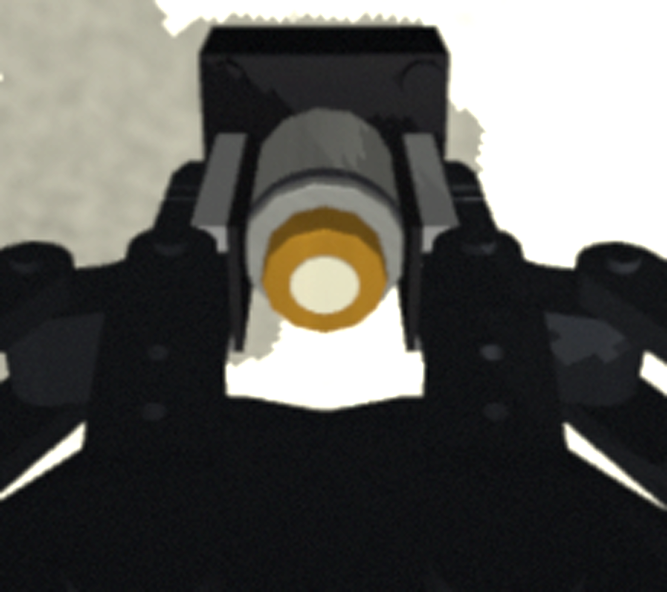

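The lens is held squarely: nose centre at crop (325,283), and the block's far top edge is level at v≈52 from u≈200 to 447.

Run:
```python
from h import *
s=np.load('pics/w5.npz');o=np.load('pics/w5o.npz')
Rt=R.from_quat(o['tcp_rot'],scalar_first=True).as_matrix();t=o['tool_pos']
def f(u,v,h):
    p=watz(s,o,(u+.5)/2.9-.5+140,(v+.5)/2.9-.5+180,t[2]+h);return (Rt.T@(p-t)*1000).round(1)
print('nose',f(325,283,.034),'barrel top rim',f(325,183,.026),'edge',f(202,53,-.006),f(447,53,-.006))
```

```text
nose [  0.6  -0.6 -34. ] barrel top rim [ 13.1  -0.6 -26. ] edge [ 23.2 -22.7   6.1] [23.2 21.4  6. ]
```

{"name": "apply_moves", "arguments": {"moves": [1, 0, 0, 0.15, 0, 1, 0, 0, 0.2, 0, 1, 0, 0, 0.2, 0.009, 1, -0.02, 0.1, 0.2, 0.02, 1, -0.03, 0.2, 0.13, 0.02]}}

```text
time_s: 19.15
tool_pos: [0.6019, -0.1122, 0.1713]
tcp_rot: [0.001, 0.258, 0.966, -0.0]
force: [0.1, 1.2, -1.4]
opening: 0.0241
gripper_force: 59.0
```

{"name": "apply_moves", "arguments": {"moves": [1, -0.03, 0.25, 0, 0.02, 1, -0.03, 0.25, 0, 0.02, 1, -0.03, 0.25, 0, 0.02, 1, -0.03, 0.25, 0, 0.02, 1, -0.03, 0.25, 0, 0.02]}}

```text
time_s: 19.77
tool_pos: [0.5784, 0.0772, 0.1694]
tcp_rot: [-0.0, 0.103, 0.995, 0.0]
force: [0.3, -0.2, -0.9]
opening: 0.0239
gripper_force: 59.0
```

{"name": "apply_moves", "arguments": {"moves": [1, -0.03, 0.2, 0, 0.02, 1, -0.02, 0.15, 0, 0.02, 1, -0.003, 0.051, 0, 0.02, 1, 0, 0, 0, 0, 1, 0, 0, 0, 0]}}

```text
time_s: 20.4
tool_pos: [0.5708, 0.1358, 0.1693]
tcp_rot: [-0.0, 0.011, 1.0, -0.0]
force: [-1.0, -1.1, -1.4]
opening: 0.0241
gripper_force: 59.1
```

{"name": "apply_moves", "arguments": {"moves": [1, 0, 0, 0, 0, 1, 0, 0, 0, 0, 1, 0, 0, 0, 0, 1, 0, 0, 0, 0, 1, 0, 0, 0, 0]}}

```text
time_s: 21.02
tool_pos: [0.5709, 0.1362, 0.1693]
tcp_rot: [-0.0, 0.01, 1.0, -0.0]
force: [-0.4, -0.6, -1.9]
opening: 0.0243
gripper_force: 59.1
```

Run:
```python
from h import *
o=observe();m=R.from_quat(o['tcp_rot'],scalar_first=True).as_matrix();print(o['tool_pos'],np.degrees(np.arctan2(m[1,1],m[0,1])),o['force'],o['opening'])
```

```text
[0.57089847 0.13617348 0.16934535] 88.85423569325454 [-0.43545122 -0.55985778 -1.88054069] 0.024307380685193555
```

{"name": "apply_moves", "arguments": {"moves": [1, 0, 0.003, -0.2, 0, 1, 0, 0, -0.22, 0, 1, 0, 0, -0.2, 0, 1, 0, 0, -0.12, 0, 1, 0, 0, -0.04, 0]}}

```text
time_s: 21.65
tool_pos: [0.5703, 0.1366, 0.0513]
tcp_rot: [-0.001, 0.01, 1.0, -0.0]
force: [-0.2, -0.6, -2.0]
opening: 0.0241
gripper_force: 59.1
```

{"name": "apply_moves", "arguments": {"moves": [1, 0, 0, -0.02, 0, 1, 0, 0, -0.02, 0, 1, 0, 0, -0.02, 0, 1, 0, 0, 0, 0, 1, 0, 0, 0, 0]}}

```text
time_s: 22.28
tool_pos: [0.5711, 0.1366, 0.0436]
tcp_rot: [0.0, 0.01, 1.0, 0.0]
force: [0.7, -0.9, -1.9]
opening: 0.0245
gripper_force: 59.1
```

{"name": "apply_moves", "arguments": {"moves": [1, 0, 0, -0.01, 0, 1, 0, 0, -0.01, 0, 1, 0, 0, -0.01, 0, 1, 0, 0, 0, 0, 1, 0, 0, 0, 0]}}

```text
time_s: 22.9
tool_pos: [0.5717, 0.1365, 0.0397]
tcp_rot: [0.001, 0.01, 1.0, -0.0]
force: [-0.6, -1.2, 4.4]
opening: 0.0245
gripper_force: 59.9
```

{"name": "apply_moves", "arguments": {"moves": [1, 0, 0, -0.01, 0, 1, 0, 0, -0.01, 0, 1, 0, 0, -0.01, 0, 1, 0, 0, 0, 0, 1, 0, 0, 0, 0]}}

```text
time_s: 23.52
tool_pos: [0.572, 0.1365, 0.0351]
tcp_rot: [0.001, 0.01, 1.0, -0.0]
force: [2.1, -2.6, 5.3]
opening: 0.0241
gripper_force: 59.8
```

{"name": "apply_moves", "arguments": {"moves": [1, 0, 0, -0.01, 0, 1, 0, 0, -0.01, 0, 1, 0, 0, 0, 0, 1, 0, 0, 0, 0, 1, 0, 0, 0, 0]}}

```text
time_s: 24.15
tool_pos: [0.5723, 0.1365, 0.0339]
tcp_rot: [0.001, 0.01, 1.0, -0.0]
force: [-4.4, -3.4, 18.4]
opening: 0.0243
gripper_force: 61.1
```

{"name": "apply_moves", "arguments": {"moves": [0, 0, 0, 0, 0, 0, 0, 0, 0, 0, 0, 0, 0, 0, 0, 0, 0, 0, 0.1, 0, 0, 0, 0, 0.2, 0]}}

```text
time_s: 24.78
tool_pos: [0.5697, 0.1366, 0.076]
tcp_rot: [-0.002, 0.01, 1.0, -0.0]
force: [0.0, -1.0, 0.4]
opening: 0.0427
gripper_force: 0.0
```

{"name": "apply_moves", "arguments": {"moves": [0, 0, 0, 0.2, 0, 0, 0, 0, 0.25, 0, -1, 0, -0.1, 0.15, 0.009, -1, -0.02, -0.2, 0, 0.01, -1, -0.1, -0.25, 0, 0.01]}}

```text
time_s: 25.4
tool_pos: [0.5537, 0.0537, 0.1682]
tcp_rot: [0.001, -0.037, 0.999, -0.0]
force: [-0.8, -0.7, -0.2]
opening: 0.0853
gripper_force: 0.0
```

{"name": "apply_moves", "arguments": {"moves": [-1, -0.16, -0.25, 0, 0.01, -1, -0.16, -0.25, 0, 0.01, -1, -0.16, -0.25, 0, 0.01, -1, -0.16, -0.25, 0, 0.01, -1, -0.12, -0.25, -0.1, 0.02]}}

```text
time_s: 26.02
tool_pos: [0.4392, -0.1349, 0.1535]
tcp_rot: [0.002, -0.13, 0.991, -0.001]
force: [-0.2, -0.8, -0.2]
opening: 0.0855
gripper_force: 0.0
```

{"name": "apply_moves", "arguments": {"moves": [-1, 0, -0.017, 0, 0, -1, 0, 0, 0, 0, -1, 0, 0, 0, 0, -1, 0, 0, 0, 0, -1, 0, 0, 0, 0]}}

```text
time_s: 26.65
tool_pos: [0.4392, -0.1354, 0.1515]
tcp_rot: [0.0, -0.13, 0.992, -0.0]
force: [-0.5, -0.1, -0.7]
opening: 0.0852
gripper_force: 0.0
```

Run:
```python
from h import *
o=observe();m=R.from_quat(o['tcp_rot'],scalar_first=True).as_matrix();print(o['tool_pos'],np.degrees(np.arctan2(m[1,1],m[0,1])))
s=grab('wrist','w6');np.savez('pics/w6o.npz',tool_pos=o['tool_pos'],tcp_rot=o['tcp_rot'])
cv2.imwrite('pics/w6b.png',cv2.convertScaleAbs(cv2.resize(s['img'],(800,600),interpolation=cv2.INTER_CUBIC)[:,:,::-1],alpha=1.4))
```

```text
[ 0.43922519 -0.13538737  0.15147224] 104.93662059429715
```

View pics/w6b.png

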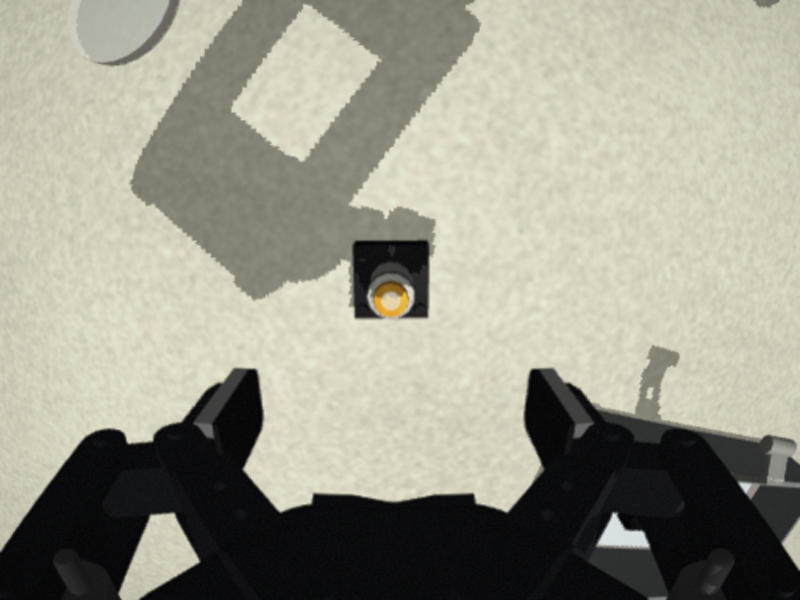

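Objective B is square to the gripper: nose at (391,300), block corners at (355,241), (428,241), (429,318) and (354,318).

Run:
```python
from h import *
s=np.load('pics/w6.npz');o=np.load('pics/w6o.npz')
f=lambda u,v,z:watz(s,o,u*.64,v*.64,z)[:2]
P=np.array([f(*c,.02) for c in [(355,241),(428,241),(429,318),(354,318)]]);e=np.roll(P,-1,0)-P
n=f(391,300,.06);print(n,P.mean(0),np.degrees(np.arctan2(e[:,1],e[:,0]))%90,(n-o['tool_pos'][:2])/.15)
```

```text
[ 0.43746166 -0.13710833] [ 0.43664625 -0.13715047] [14.92374818 16.76572747 14.93547676 13.03674649] [-0.01175688 -0.01147304]
```

{"name": "apply_moves", "arguments": {"moves": [-1, -0.015, -0.011, -0.1, 0, -1, 0, 0, -0.2, 0, -1, 0, 0, -0.23, 0, -1, 0, 0, -0.2, 0, -1, 0, 0, -0.107, 0]}}

```text
time_s: 27.32
tool_pos: [0.4349, -0.1368, 0.0233]
tcp_rot: [-0.002, -0.129, 0.992, 0.001]
force: [-0.0, -1.0, 0.3]
opening: 0.0852
gripper_force: 0.0
```

{"name": "apply_moves", "arguments": {"moves": [-1, 0, 0, 0, 0, -1, 0, 0, 0, 0, 1, 0, 0, 0, 0, 1, 0, 0, 0, 0, 1, 0, 0, 0, 0], "newtons": 60}}

```text
time_s: 27.95
tool_pos: [0.437, -0.1377, 0.0263]
tcp_rot: [0.0, -0.129, 0.992, -0.0]
force: [-0.4, -1.0, 0.2]
opening: 0.0321
gripper_force: 0.0
```

{"name": "apply_moves", "arguments": {"moves": [1, 0, 0, 0, 0, 1, 0, 0, 0, 0, 1, 0, 0, 0, 0, 1, 0, 0, 0.03, 0, 1, 0, 0, 0.05, 0]}}

```text
time_s: 28.58
tool_pos: [0.4361, -0.1373, 0.0376]
tcp_rot: [-0.001, -0.129, 0.992, 0.0]
force: [1.6, -0.3, -1.1]
opening: 0.0242
gripper_force: 58.8
```

Run:
```python
from h import *
o=observe();print(o['tool_pos'],o['opening'],o['gripper_force'])
s=grab('wrist','w7');np.savez('pics/w7o.npz',tool_pos=o['tool_pos'],tcp_rot=o['tcp_rot'])
i=s['img'][180:384,140:370];cv2.imwrite('pics/w7b.png',cv2.convertScaleAbs(cv2.resize(i,None,fx=2.9,fy=2.9,interpolation=cv2.INTER_CUBIC)[:,:,::-1],alpha=1.6))
```

```text
[ 0.43608638 -0.13728427  0.03763831] 0.024237472499038296 58.84236037731171
```

View pics/w7b.png

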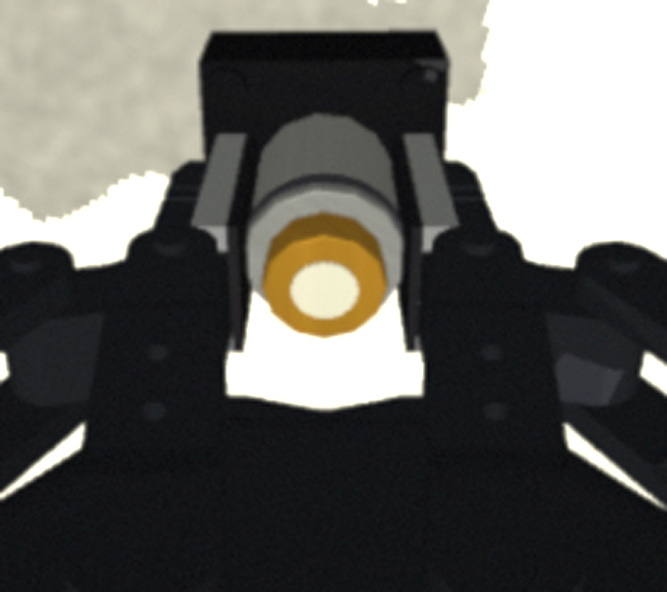

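It's held squarely again, nose at (325,288), about 0.7 mm nearer the body than A was. Now to seat 3.

{"name": "apply_moves", "arguments": {"moves": [1, 0, 0, 0.15, 0, 1, 0, 0, 0.2, 0, 1, 0, 0, 0.2, 0, 1, 0.1, 0.1, 0.2, -0.009, 1, 0.15, 0.2, 0.13, -0.01]}}

```text
time_s: 29.25
tool_pos: [0.475, -0.0931, 0.1718]
tcp_rot: [0.001, -0.098, 0.995, -0.001]
force: [0.6, 0.1, -1.1]
opening: 0.0244
gripper_force: 59.0
```

{"name": "apply_moves", "arguments": {"moves": [1, 0.15, 0.25, 0, -0.01, 1, 0.15, 0.25, 0, -0.01, 1, 0.15, 0.25, 0, -0.01, 1, 0.1, 0.25, 0, -0.01, 1, 0.05, 0.25, 0, -0.01]}}

```text
time_s: 29.88
tool_pos: [0.5647, 0.0962, 0.1698]
tcp_rot: [0.0, -0.021, 1.0, -0.0]
force: [-0.2, 0.4, -1.0]
opening: 0.0243
gripper_force: 59.0
```

{"name": "apply_moves", "arguments": {"moves": [1, 0.03, 0.25, 0, -0.01, 1, 0.02, 0.2, 0, -0.01, 1, 0, 0.15, 0, 0, 1, 0, 0.077, 0, 0, 1, 0, 0, 0, 0]}}

```text
time_s: 30.5
tool_pos: [0.5715, 0.1967, 0.1697]
tcp_rot: [-0.0, 0.009, 1.0, -0.0]
force: [0.2, -0.8, -1.7]
opening: 0.0244
gripper_force: 59.0
```

{"name": "apply_moves", "arguments": {"moves": [1, 0, 0, 0, 0, 1, 0, 0, 0, 0, 1, 0, 0, 0, 0, 1, 0, 0, 0, 0, 1, 0, 0, 0, 0]}}

```text
time_s: 31.12
tool_pos: [0.5717, 0.1964, 0.1698]
tcp_rot: [0.0, 0.01, 1.0, -0.0]
force: [-0.1, 0.2, -0.3]
opening: 0.0238
gripper_force: 59.0
```

Run:
```python
from h import *
o=observe();m=R.from_quat(o['tcp_rot'],scalar_first=True).as_matrix();print(o['tool_pos'],np.degrees(np.arctan2(m[1,1],m[0,1])),o['force'],o['opening'])
```

```text
[0.57167712 0.19636292 0.16982527] 88.8453598047491 [-0.07918478  0.21571363 -0.33962988] 0.023834033655164417
```

{"name": "apply_moves", "arguments": {"moves": [1, 0.003, 0, -0.2, 0, 1, 0, 0, -0.22, 0, 1, 0, 0, -0.2, 0, 1, 0, 0, -0.14, 0, 1, 0, 0, -0.06, 0]}}

```text
time_s: 31.75
tool_pos: [0.5714, 0.1964, 0.0454]
tcp_rot: [-0.001, 0.01, 1.0, -0.0]
force: [-0.4, 0.4, -0.9]
opening: 0.0243
gripper_force: 59.0
```

{"name": "apply_moves", "arguments": {"moves": [1, 0, 0, -0.02, 0, 1, 0, 0, -0.01, 0, 1, 0, 0, -0.01, 0, 1, 0, 0, -0.01, 0, 1, 0, 0, 0, 0]}}

```text
time_s: 32.38
tool_pos: [0.5728, 0.1965, 0.0405]
tcp_rot: [0.001, 0.01, 1.0, 0.0]
force: [-2.2, -0.6, 4.8]
opening: 0.0242
gripper_force: 59.5
```

{"name": "apply_moves", "arguments": {"moves": [1, 0, 0, -0.01, 0, 1, 0, 0, -0.01, 0, 1, 0, 0, -0.01, 0, 1, 0, 0, 0, 0, 1, 0, 0, 0, 0]}}

```text
time_s: 33.0
tool_pos: [0.5728, 0.1965, 0.0355]
tcp_rot: [0.001, 0.01, 1.0, 0.0]
force: [-1.5, -1.6, 5.2]
opening: 0.0242
gripper_force: 59.3
```

{"name": "apply_moves", "arguments": {"moves": [1, 0, 0, -0.01, 0, 1, 0, 0, -0.01, 0, 1, 0, 0, -0.005, 0, 1, 0, 0, 0, 0, 1, 0, 0, 0, 0]}}

```text
time_s: 33.62
tool_pos: [0.5725, 0.1965, 0.0343]
tcp_rot: [0.0, 0.01, 1.0, -0.0]
force: [-11.9, -3.8, 28.7]
opening: 0.0237
gripper_force: 62.0
```

{"name": "apply_moves", "arguments": {"moves": [0, 0, 0, 0, 0, 0, 0, 0, 0, 0, 0, 0, 0, 0, 0, 0, 0, 0, 0.1, 0, 0, 0, 0, 0.2, 0]}}

```text
time_s: 34.25
tool_pos: [0.5709, 0.1962, 0.0756]
tcp_rot: [-0.002, 0.01, 1.0, -0.0]
force: [0.2, 0.0, 1.1]
opening: 0.0427
gripper_force: 0.0
```

{"name": "apply_moves", "arguments": {"moves": [0, 0, 0, 0.27, 0, 0, 0, 0, 0.3, 0, -1, 0, 0, 0.3, 0, -1, 0.15, -0.1, 0.3, 0, -1, 0.03, -0.1, 0.2, 0]}}

```text
time_s: 34.88
tool_pos: [0.6006, 0.1663, 0.2857]
tcp_rot: [0.002, 0.01, 1.0, 0.0]
force: [0.7, -0.3, -0.5]
opening: 0.0856
gripper_force: 0.0
```

{"name": "apply_moves", "arguments": {"moves": [-1, 0, 0, 0.1, 0, -1, 0, 0, 0, 0, -1, 0, 0, 0, 0, -1, 0, 0, 0, 0, -1, 0, 0, 0, 0]}}

```text
time_s: 35.5
tool_pos: [0.5986, 0.1667, 0.2954]
tcp_rot: [-0.001, 0.01, 1.0, -0.0]
force: [-0.0, 0.3, 0.3]
opening: 0.0854
gripper_force: 0.0
```

Run:
```python
from h import *
o=observe();print(o['tool_pos'])
s=grab('wrist','w8');t=grab('top','top2')
i=cv2.resize(s['img'][50:330,90:400],(800,600),interpolation=cv2.INTER_CUBIC)
j=cv2.resize(t['img'][100:250,50:400],(350,150));i[450:600,450:800]=j
cv2.imwrite('pics/w8b.png',cv2.convertScaleAbs(i[:,:,::-1],alpha=1.2))
```

```text
[0.59857808 0.16672946 0.29537355]
```

View pics/w8b.png

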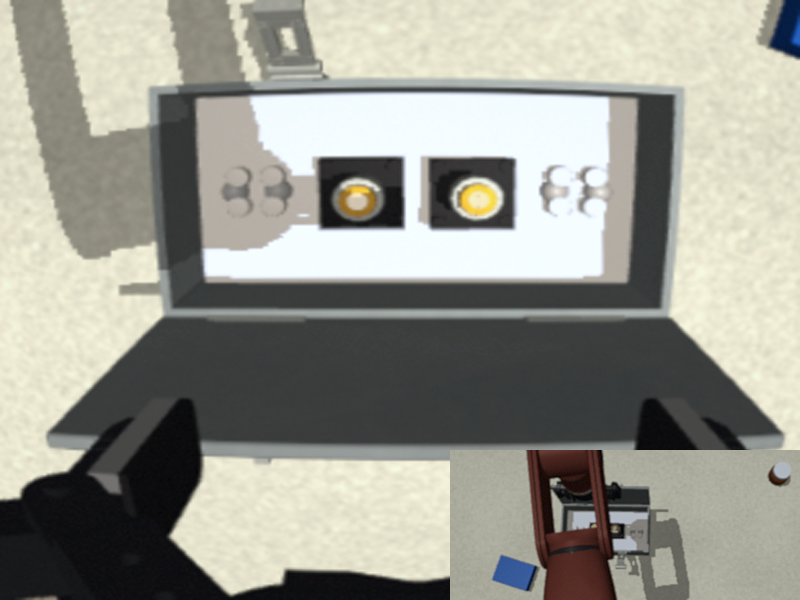

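Both blocks sit square and low on seats 2 and 3 (blocks at (361,192) and (472,192)). Next I grip the handle again and close the lid.

{"name": "apply_moves", "arguments": {"moves": [-1, 0.15, 0.087, 0.03, 0, -1, 0.2, 0.1, 0, 0, -1, 0.2, 0.1, 0, 0, -1, 0.107, 0.06, 0, 0, -1, 0, 0, -0.12, 0]}}

```text
time_s: 36.22
tool_pos: [0.699, 0.2192, 0.2835]
tcp_rot: [0.001, 0.01, 1.0, 0.0]
force: [0.4, 0.7, 0.2]
opening: 0.0853
gripper_force: 0.0
```

{"name": "apply_moves", "arguments": {"moves": [-1, 0, 0, -0.25, 0, -1, 0, 0, -0.25, 0, -1, 0, 0, -0.18, 0, -1, 0, 0, -0.07, 0, -1, 0, 0, 0, 0]}}

```text
time_s: 36.85
tool_pos: [0.6968, 0.2182, 0.1696]
tcp_rot: [-0.001, 0.01, 1.0, -0.0]
force: [-0.4, 0.5, 0.3]
opening: 0.0858
gripper_force: 0.0
```

{"name": "apply_moves", "arguments": {"moves": [-1, 0, 0, 0, 0, 1, 0, 0, 0, 0, 1, 0, 0, 0, 0, 1, 0, 0, 0, 0, 1, 0, 0, 0, 0], "newtons": 50}}

```text
time_s: 37.48
tool_pos: [0.6981, 0.2188, 0.1714]
tcp_rot: [0.001, 0.01, 1.0, 0.0]
force: [-0.1, 0.3, 3.3]
opening: 0.0382
gripper_force: 49.8
```

{"name": "apply_moves", "arguments": {"moves": [1, -0.05, 0.001, 0.02, 0, 1, -0.06, 0.001, 0.02, 0, 1, -0.05, 0.001, 0.02, 0, 1, -0.06, 0.001, 0.01, 0, 1, -0.06, 0.001, 0.01, 0]}}

```text
time_s: 38.1
tool_pos: [0.6545, 0.2196, 0.1817]
tcp_rot: [-0.001, 0.01, 1.0, 0.0]
force: [4.5, 3.9, -8.0]
opening: 0.0381
gripper_force: 53.5
```

{"name": "apply_moves", "arguments": {"moves": [1, -0.05, 0.001, 0.01, 0, 1, -0.06, 0.001, 0, 0, 1, -0.06, 0.001, -0.01, 0, 1, -0.06, 0.001, -0.01, 0, 1, -0.05, 0.001, -0.01, 0]}}

```text
time_s: 38.72
tool_pos: [0.613, 0.2205, 0.1791]
tcp_rot: [0.0, 0.01, 1.0, 0.0]
force: [5.4, 4.3, -3.7]
opening: 0.038
gripper_force: 57.6
```

{"name": "apply_moves", "arguments": {"moves": [1, -0.06, 0.001, -0.01, 0, 1, -0.05, 0.001, -0.02, 0, 1, -0.06, 0.001, -0.02, 0, 1, -0.05, 0.001, -0.03, 0, 1, -0.05, 0.001, -0.03, 0]}}

```text
time_s: 39.35
tool_pos: [0.5733, 0.2213, 0.1636]
tcp_rot: [0.001, 0.01, 1.0, 0.001]
force: [5.5, 3.4, -2.1]
opening: 0.0381
gripper_force: 56.1
```

{"name": "apply_moves", "arguments": {"moves": [1, -0.04, 0.001, -0.03, 0, 1, -0.05, 0.001, -0.04, 0, 1, -0.04, 0.001, -0.04, 0, 1, -0.04, 0.001, -0.04, 0, 1, -0.04, 0.001, -0.05, 0]}}

```text
time_s: 39.98
tool_pos: [0.5408, 0.222, 0.1338]
tcp_rot: [-0.0, 0.01, 1.0, 0.0]
force: [-1.5, 3.6, 4.9]
opening: 0.0379
gripper_force: 57.3
```

{"name": "apply_moves", "arguments": {"moves": [1, -0.03, 0.001, -0.04, 0, 1, -0.03, 0.001, -0.05, 0, 1, -0.03, 0.001, -0.05, 0, 1, -0.02, 0, -0.06, 0, 1, -0.02, 0, -0.05, 0]}}

```text
time_s: 40.6
tool_pos: [0.5211, 0.2224, 0.0954]
tcp_rot: [-0.001, 0.01, 1.0, 0.0]
force: [-7.9, 0.7, 31.0]
opening: 0.0386
gripper_force: 61.1
```

{"name": "apply_moves", "arguments": {"moves": [1, 0, 0, -0.01, 0, 1, 0, 0, -0.01, 0, 1, 0, 0, 0, 0, 1, 0, 0, 0, 0, 1, 0, 0, 0, 0]}}

```text
time_s: 41.22
tool_pos: [0.5211, 0.2224, 0.0953]
tcp_rot: [-0.001, 0.01, 1.0, -0.0]
force: [-13.6, 0.9, 25.4]
opening: 0.0386
gripper_force: 60.5
```

{"name": "apply_moves", "arguments": {"moves": [1, 0, 0, 0.01, 0, -1, 0, 0, 0, 0, -1, 0, 0, 0, 0, -1, 0, 0, 0, 0, -1, 0, 0, 0.1, 0]}}

```text
time_s: 41.85
tool_pos: [0.5207, 0.2213, 0.1077]
tcp_rot: [-0.002, 0.01, 1.0, -0.001]
force: [0.2, -0.3, 0.7]
opening: 0.0854
gripper_force: 0.0
```

{"name": "apply_moves", "arguments": {"moves": [-1, 0, 0, 0.2, 0, -1, 0, 0, 0.19, 0, -1, -0.1, -0.143, 0, 0, -1, -0.15, -0.22, 0, 0, -1, -0.15, -0.22, 0, 0]}}

```text
time_s: 42.48
tool_pos: [0.4619, 0.1337, 0.1686]
tcp_rot: [0.001, 0.01, 1.0, -0.0]
force: [0.2, -0.3, -0.3]
opening: 0.0855
gripper_force: 0.0
```

{"name": "apply_moves", "arguments": {"moves": [-1, -0.1, -0.14, 0, 0, -1, 0, 0, 0, 0, -1, 0, 0, 0, 0, -1, 0, 0, 0, 0, -1, 0, 0, 0, 0]}}

```text
time_s: 43.1
tool_pos: [0.4474, 0.114, 0.1675]
tcp_rot: [-0.0, 0.01, 1.0, 0.0]
force: [0.0, -0.0, 0.2]
opening: 0.0855
gripper_force: 0.0
```

Run:
```python
from h import *
o=observe();print(o['tool_pos'])
```

```text
[0.4474168 0.1140433 0.1675225]
```

Descend by 72 mm (0.48), pinch, then run the hasp arc in reverse.

{"name": "apply_moves", "arguments": {"moves": [-1, 0, -0.005, -0.15, 0, -1, 0, 0, -0.2, 0, -1, 0, 0, -0.13, 0, -1, 0, 0, 0, 0, -1, 0, 0, 0, 0]}}

```text
time_s: 43.72
tool_pos: [0.4477, 0.113, 0.0963]
tcp_rot: [0.0, 0.01, 1.0, 0.0]
force: [-0.1, 0.1, -0.0]
opening: 0.0855
gripper_force: 0.0
```

{"name": "apply_moves", "arguments": {"moves": [1, 0, 0, 0, 0, 1, 0, 0, 0, 0, 1, 0, 0, 0, 0, 1, 0, 0, 0, 0, 1, 0, 0, 0, 0], "newtons": 30}}

```text
time_s: 44.35
tool_pos: [0.4471, 0.1137, 0.0959]
tcp_rot: [0.0, 0.01, 1.0, 0.001]
force: [-1.4, 3.6, 2.1]
opening: 0.029
gripper_force: 29.7
```

{"name": "apply_moves", "arguments": {"moves": [1, 0.03, -0.001, 0.04, 0, 1, 0.04, -0.001, 0.04, 0, 1, 0.04, -0.001, 0.03, 0, 1, 0.05, -0.001, 0.03, 0, 1, 0.05, -0.001, 0.02, 0]}}

```text
time_s: 44.98
tool_pos: [0.4768, 0.1131, 0.1183]
tcp_rot: [-0.002, 0.01, 1.0, 0.001]
force: [-2.7, 5.1, -6.4]
opening: 0.0291
gripper_force: 30.0
```

{"name": "apply_moves", "arguments": {"moves": [1, 0.05, -0.001, 0.01, 0, 1, 0.05, -0.001, 0.01, 0, 1, 0.05, -0.001, -0.01, 0, 1, 0.06, -0.001, -0.01, 0, 1, 0.05, -0.001, -0.01, 0]}}

```text
time_s: 45.6
tool_pos: [0.5159, 0.1124, 0.117]
tcp_rot: [-0.002, 0.01, 1.0, 0.001]
force: [-4.7, 5.5, -2.1]
opening: 0.0291
gripper_force: 30.4
```

{"name": "apply_moves", "arguments": {"moves": [1, 0.04, -0.001, -0.03, 0, 1, 0.05, -0.001, -0.03, 0, 1, 0.03, -0.001, -0.04, 0, 1, 0.03, -0.001, -0.04, 0, 1, 0.03, -0.001, -0.05, 0]}}

```text
time_s: 46.22
tool_pos: [0.5453, 0.1118, 0.0902]
tcp_rot: [0.001, 0.01, 1.0, 0.001]
force: [-1.4, 5.7, 3.7]
opening: 0.0294
gripper_force: 31.9
```

{"name": "apply_moves", "arguments": {"moves": [1, 0, 0, -0.01, 0, 1, 0, 0, 0, 0, 1, 0, 0, 0, 0, 1, 0, 0, 0, 0, 1, 0, 0, 0, 0]}}

```text
time_s: 46.85
tool_pos: [0.5458, 0.1117, 0.089]
tcp_rot: [0.001, 0.01, 1.0, 0.001]
force: [1.1, 5.0, 3.1]
opening: 0.0291
gripper_force: 31.9
```

{"name": "apply_moves", "arguments": {"moves": [1, 0, 0, -0.01, 0, 1, 0, 0, 0, 0, 1, 0, 0, 0, 0, 1, 0, 0, 0, 0, 1, 0, 0, 0, 0]}}

```text
time_s: 47.48
tool_pos: [0.5463, 0.1117, 0.0879]
tcp_rot: [0.002, 0.01, 1.0, 0.001]
force: [2.4, 5.7, 3.2]
opening: 0.0295
gripper_force: 32.0
```

{"name": "apply_moves", "arguments": {"moves": [-1, 0, 0, 0, 0, -1, 0, 0, 0, 0, -1, 0, 0, 0, 0, -1, 0, 0, 0.1, 0, -1, 0, 0, 0.2, 0]}}

```text
time_s: 48.1
tool_pos: [0.5436, 0.1103, 0.1314]
tcp_rot: [-0.001, 0.01, 1.0, -0.0]
force: [0.4, -0.4, 0.4]
opening: 0.0854
gripper_force: 0.0
```

{"name": "apply_moves", "arguments": {"moves": [-1, 0, 0, 0.2, 0, -1, -0.1, 0.1, 0.2, 0, -1, 0, 0.1, 0, 0, -1, 0, 0, 0, 0, -1, 0, 0, 0, 0]}}

```text
time_s: 48.72
tool_pos: [0.5291, 0.1403, 0.1903]
tcp_rot: [-0.001, 0.01, 1.0, -0.0]
force: [0.3, -0.7, 0.2]
opening: 0.0852
gripper_force: 0.0
```

Run:
```python
from h import *
o=observe();print(o['tool_pos'])
s=grab('wrist','w9');t=grab('scene','sc2')
i=cv2.resize(s['img'],(800,600),interpolation=cv2.INTER_CUBIC)
j=t['img'][150:250,100:420];i[400:600,160:800]=cv2.resize(j,(640,200))
cv2.imwrite('pics/w9b.png',cv2.convertScaleAbs(i[:,:,::-1],alpha=1.4))
```

```text
[0.52906538 0.14026114 0.19029434]
```

View pics/w9b.png

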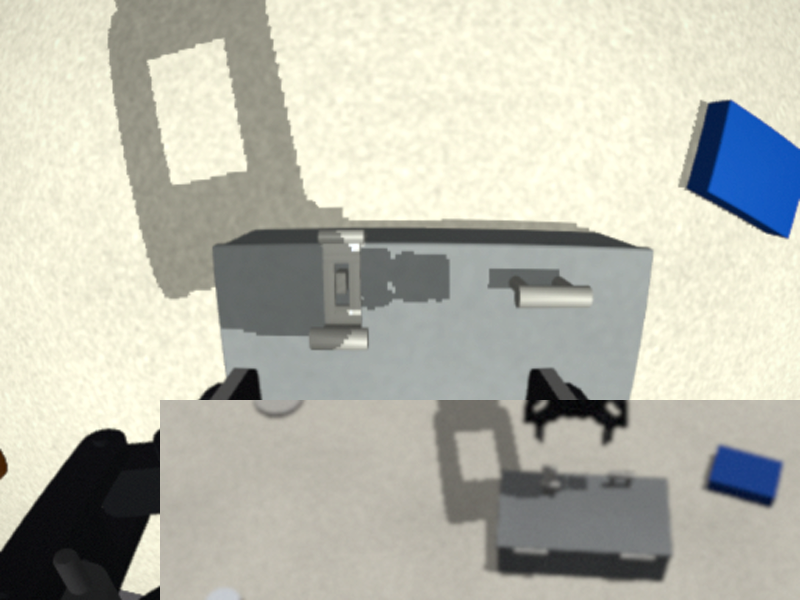

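The lid is closed with the hasp flat over the catch: bar at (339,338), catch in the slot at (341,285). I'll check the bar's position against its original before handing in.

Run:
```python
from h import *
s=np.load('pics/w9.npz');o=observe()
a=watz(s,o,339*.64,338*.64,.109);b=watz(s,o,554*.64,296*.64,.113);print(a,b)
if abs(a[0]-.544)<.0025 and abs(b[0]-.5223)<.0025: print(job_done())
```

```text
[0.54374433 0.11162086 0.109     ] [0.52242581 0.2218252  0.113     ]
the job is handed in; nothing more can be done
None
```

Both objectives present are pressed home on seats 2 and 3, the lid is closed with the hasp back over the catch, and the job was handed in at about 49 s; the jar, slide box and dish were never touched.

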